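# Ready a valve block and hold a test gauge on its nipple

### The arm

A 6-joint arm with a two-finger parallel gripper is mounted at the origin on the work surface. World frame = base frame: x ahead of the robot, y to its left, z up, the work surface at z = 0. Lengths are in mm, angles in rad, forces in N, time in s.
With the tool pointing down it reaches from about 275 to 1000 mm from the base axis. Payload 8.4 kg.
Tool frame: the origin (TCP) lies at the very end of the fingers, on their centre line; the grasp point (between the pads) lies 19 mm behind it (tcp_to_grasp is the distance from the TCP to the grasp point, in mm); y points along the fingers, z is the direction in which the jaws open and shut, and the axes are right-handed (so a half turn about y gives the same grasp; the last joint's range is limited). The gripper opens to 85 mm and grips with 20 to 120 N. Pads are 22 mm wide; open, the fingers measure 114 mm over their backs; the gripper's body (76 mm by 85 mm) begins 54 mm behind the grasp point. The pads swing forward as they close: fully open they stand 13 mm farther back than shut.
Start: joints at [-1.204, 0.353, 1.633, -0, 1.155, -0.002], TCP at [225.309, -582.978, 231.281] pointing down, gripper open.
Joint ranges: [-2.63, 2.63], [-0.92, 2.1], [0.06, 2.66], [-1.3, 4.44], [0, 2.69], [-3.02, 3.02]. Speed limits (rad/s): [2.22, 2.22, 2.79, 3.14, 3.14, 3.14].

### API

Orientations are given as [roll, pitch, yaw] about the fixed x, y, z axes, in that order (R = Rz(yaw) Ry(pitch) Rx(roll)).
In Python, from bench import read_state, grab_frame, finish_job, tcp_to_grasp gives the robot as it stands. The module is installed in compiled form; this text tells all that it offers.
- The arm moves only by the tool carry_out, never from a script. Its argument "commands" is a list that holds one entry, the list of rows, each a list of 6 numbers: the shift along the tool's x, y, z in mm, then the turn, a rotation vector about the tool's x, y, z in rad. A call has 1 to 12 rows; each row shifts and turns the pose as measured when the row begins, along the tool's axes as they then stand; what a row does not reach is not made up. A row lasts 1/12 s, in which the tool goes at most 41.7 mm and 7.16 degrees, less where a joint would pass 70% of its speed; a pose out of reach is approached as far as the arm can. A call with a gripper value outside its range is refused whole. "fingers" is the opening, from -1 (shut) to 1 (fully open), set as the call begins (left out, the last holds). The fingers move at their own pace and stop on an object; the grip force is fixed at half the most. Time passes only in rows, so rows that do not move let the fingers close. It gives the time, the measured TCP pose, the force and the opening at its end, in the units of the state.
- read_state(): the state, without advancing time (a new reading comes with each control period).
- grab_frame(name): name is "scene" or "top" or "wrist"; returns a dict with "pixels" (480x640x3 uint8, red, green, blue), "range_z" (480x640 float32, mm along the optical axis (not along the pixel's ray), 0 where there is no reading), "fx", "fy", "cx", "cy" (pixels), "R" (3x3) and "t" (3): a world point X has camera coordinates R X + t; the wrist camera has in their place "tool_from_camera" (4x4, takes a point from camera to tool coordinates, whose origin is the TCP and whose axes are the tool frame's). Camera axes: x right, y down, z forward; pixel columns grow to the right and rows downward; lengths in mm; the calibration is good to about 2 mm. The wrist camera is an equidistant fisheye: a pixel r from the principal point sees the ray r / f radians off the axis. A picture is of the moment at which its call begins: read the wrist's pose just before it.
- finish_job(): hands the job in, once; it reports no verdict.
The state is a dict: "t": time; "q": joint angles; "dq": joint speeds; "joint_efforts": joint torques, N m; "ee_pos": TCP position; "tool_rot": TCP orientation; "wrist_force": force on the tool from outside, world axes, zero at the start; "wrist_torque": the same for the moment, N m; "finger_gap": opening from 0.0 (shut) to 1.0 (fully open).
Only numpy, scipy, OpenCV 4.12 (cv2) and the standard library are available. Lean on these libraries where they do the work, as an engineer would, in place of code of your own. Each camera call takes 0.05 s, during which the arm holds its last target. There are 200 camera calls.

### The job

Get the valve block ready for a leak test: fit the black handle onto the block's upright square spindle, fully down, and let go of it. Then pick up the test gauge, push its socket squarely onto the tilted nipple until it snaps on and the nipple's sprung collar is pushed right down, and keep holding it pressed down there: the job finishes with the gauge still in the gripper, pushed against the spring. Leave the bottle, the jar, the spanner and the cork ring where they are.

Things in the scene. Friction and masses are not known exactly. Their poses are not given: they have to be found in the camera images.
- block: Fixed aluminium valve block, 80 x 200 mm, top 50 mm above the bench, on a dark base plate 130 x 250 mm; origin under its centre, length along y, -x side towards the robot. The square spindle stands 70 mm from the centre along +y, the tilted nipple at the other end, 70 mm along -y.
- spindle_seat (a point): Centre of the round steel seat (32 mm across, face 54 mm above the bench) on the valve block's top, from which the brass square spindle rises. z points up along the spindle; x and y are square to its flats and to the block. The spindle is 14 mm square and stands 22.6 mm above the seat; its top 7 mm taper from 14 to 8 mm.
- nipple_collar (a point): Centre of the upper face of the sprung steel collar (36 mm across, 6 mm thick) round the tilted nipple. z points outward along the axis, leaning 0.45 rad from vertical towards the block's -x side (the robot). A fixed brass stem, 16 mm across, stands 22 mm proud of the face; its last 8 mm taper to 7 mm across. Two small spring balls stick out of its sides. The collar sinks along -z when pushed.
- collar (a joint): How far the nipple's collar is pushed in, m: 0 = out (rest), 0.008 = fully in, at a stop. Its spring gives about 7 N at 0 and 14 N at 0.008. The socket's waist first squeezes the stem's spring balls (pushing force up to about 15 N at 1 mm), snaps over them at about 4 mm, and then the force is only about 8 to 10 N up to the stop. When let go the spring pushes the gauge back up.
- handle_grip (a point): Loose black plastic valve handle, 120 g, standing upright on the bench, 56 mm tall in all; the point is the centre of its bar grip, 43 mm above its underside. The bar is 56 mm long (along x), 14 mm thick (along y) and 26 mm high; under it is a square hub, 38 x 38 mm, 30 mm high, whose sides are parallel to the bar. z is up.
- handle_bore (a point): Centre of the underside of the handle's hub = mouth of its square bore, 16.8 mm wide and 24 mm deep, sides parallel to the bar. Fully home, the underside rests on the spindle's round seat.
- gauge_head (a point): Loose test gauge, 250 g, standing upright on the bench, socket down, 76 mm tall; the point is the centre of its round dark grey head (44 mm across, 36 mm high), on the axis, 58 mm above the socket's mouth. z points along the axis from socket to dial. Below the head is a round steel nose, 31 to 35 mm across and 40 mm long. It is round, so its yaw does not matter.
- gauge_mouth (a point): Centre of the gauge's lower rim = mouth of its socket, a round bore 24 mm across and 34 mm deep with a rounded waist (18.6 mm across) 13 mm up that snaps over the nipple's balls. Fully on, the rim lies flat on the collar's upper face and the collar is pushed in.
- gauge: The whole test gauge; origin at the centre of the socket's mouth, z from socket to dial.
- handle: The whole valve handle; origin at the centre of the hub's underside.
- reagent_bottle: Bystander: amber glass bottle with cap, 76 mm across, 170 mm tall; origin under its centre.
- white_jar: Bystander: white jar, 68 mm across, 85 mm tall; origin under its centre.
- spanner: Bystander: steel spanner lying on the bench beyond the block to the right, about 180 mm long; origin under its middle.
- cork_ring: Bystander: cork flask ring, 90 mm across, 25 mm high, beyond the block; origin under its centre.
Mind the look-alikes: they are no part of the job. Leave any blue look-alike of the handle alone.

How it is judged:
By the outcome, as a careful person would: the job done as asked, in the order asked, and still so for the second after the job is handed in, while the arm keeps its last pose, push and grip.
It also fails if it takes over 51 s, if anything falls off the work surface, if the arm or the gripper's body presses on something with over 40 N, if the wrist force passes 120 N, or if a joint passes its speed limit or range.

## Working session

There is one attempt and no reset: what is moved stays moved. The work goes in short steps, Python scripts to look and compute and a tool call to move; the robot and the scene stay as the last step left them, time stands still between calls to the robot, and variables do not carry over. Pictures are saved under pics/ and viewed, on a budget of 10 in all, crops included, one or two more only if the job needs it, and the job is handed in when it is done.

Besides the shell and the picture viewer there is one more tool, called after "Emit:" by a JSON object that holds its "name" and its "arguments". carry_out: Moves the arm, as the interface text tells. Its arguments: {"type":"object","properties":{"commands":{"type":"array","items":{"type":"array","items":{"type":"array","items":{"type":"number"}}}},"fingers":{"type":"number"}},"required":["commands"]}

```bash
mkdir -p pics; ls; python3 - <<'E'
from bench import *
import cv2,numpy as np
print(read_state(), tcp_to_grasp)
a=[]
for n in ("scene","top"):
    f=grab_frame(n); np.savez(n+'.npz',**{k:v for k,v in f.items()})
    print(n,f['fx'],f['cx'],f['cy'],f['R'],f['t'],(f['range_z']>0).mean())
    cv2.imwrite(f'pics/{n}1.png',f['pixels'][:,:,::-1])
E
```

```text
pics
{'t': 0.0, 'q': array([-1.20442232e+00,  3.53632125e-01,  1.63414206e+00, -2.20236644e-06,
        1.15517412e+00, -2.44688341e-03]), 'dq': array([ 0.00223999,  0.00013817, -0.00084657, -0.00063971,  0.00042298,
        0.00058205]), 'joint_efforts': array([ 1.05173338e-03, -6.05251122e+01, -3.42070162e+01,  1.63199065e-04,
        9.29531758e-03, -2.27355406e-05]), 'ee_pos': array([ 225.1257022 , -582.54171355,  230.56828518]), 'tool_rot': array([-1.57215198e+00,  1.30347180e-06, -2.77277087e+00]), 'wrist_force': array([-0.30860813, -0.21866474, -0.36373195]), 'wrist_torque': array([ 0.05872471,  0.02501656, -0.02686099]), 'finger_gap': 0.9996630621922417} 18.700000000000003
scene 511.2394970613315 322.4861181620873 235.6140190804388 [[ 0.07768644  0.99696355  0.0053386 ]
 [ 0.74173535 -0.05421857 -0.66849758]
 [-0.66617827  0.05589303 -0.74369515]] [ -61.24681147 -358.06154494 1687.56276159] 0.9961686197916667
top 451.80384421562684 317.32435396866873 238.48475460685094 [[-0.0579187  -0.99831849  0.00236866]
 [-0.96867109  0.0556244  -0.24203769]
 [ 0.24149894 -0.01631297 -0.97026396]] [ 10.29903469 584.73001603 913.01374967] 0.9961393229166666
```

View pics/scene1.png

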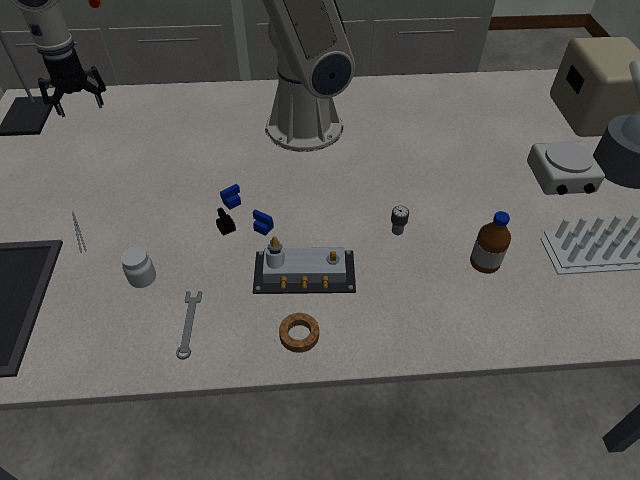

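View pics/top1.png

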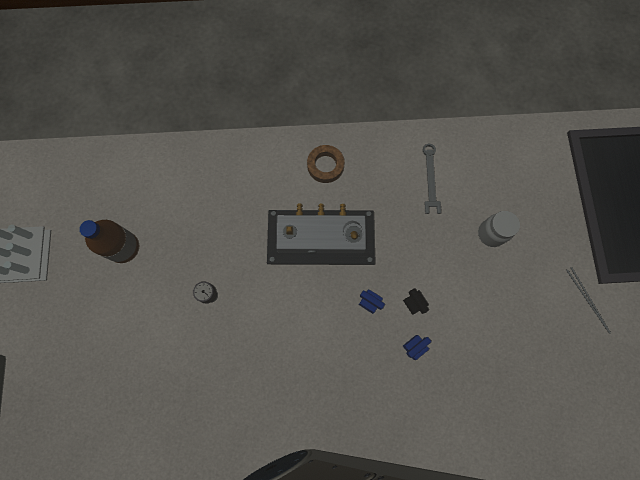

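The scene view shows the black handle at (226,221), with blue look-alikes at (231,197) and (263,222), and the gauge at (400,218). In the top view the black handle is at (416,301), the blues at (371,301) and (417,347), and the gauge at (205,292). The block centre is at (320,237), the spindle at (290,230) and the nipple at (353,233). I choose the black handle by its colour, and there is only one gauge.

```bash
cat > h.py <<'E'
import numpy as np,cv2
from scipy.spatial.transform import Rotation as Ro
def ray(f,u,v):  # pinhole: origin, direction (camera z=1) in world
    d=np.stack([(np.asarray(u)-f['cx'])/f['fx'],(np.asarray(v)-f['cy'])/f['fy'],np.ones(np.shape(u))],-1)
    return -f['R'].T@f['t'], d@f['R']
def cloud(f):
    v,u=np.mgrid[:480,:640]; o,d=ray(f,u,v)
    return o+d*f['range_z'][...,None]
def onplane(f,u,v,z):
    o,d=ray(f,u,v); return o+d*((z-o[2])/d[...,2])[...,None]
def proj(f,X):
    c=f['R']@np.asarray(X,float)+f['t']; return c[:2]/c[2]*[f['fx'],f['fy']]+[f['cx'],f['cy']]
E
python3 - <<'E'
from h import *
fs={n:dict(np.load(n+'.npz')) for n in('top','scene')}
for n,f in fs.items():
    P=cloud(f); I=f['pixels'].astype(int); 
    print(n,'bench z',np.median(P[[300,330],[250,280]][:,2]) if n=='top' else np.median(P[300:320,230:245,2]))
    regs={'top':dict(h=(400,285,433,318),b1=(355,286,388,317),b2=(400,330,436,364),g=(190,278,220,306),blk=(262,205,380,268)),
      'scene':dict(h=(212,204,238,238),b1=(250,205,276,238),b2=(218,180,244,210),g=(388,202,412,238),blk=(248,232,360,296))}[n]
    for k,(a,b,c,d) in regs.items():
        p=P[b:d,a:c].reshape(-1,3); col=I[b:d,a:c].reshape(-1,3)
        if k=='blk':
            m=(p[:,2]>44)&(p[:,2]<53); q=p[m]
            r=cv2.minAreaRect(q[:,:2].astype(np.float32)); print(k,r,np.median(q[:,2]))
            m=(p[:,2]>1.5)&(p[:,2]<30); 
            r=cv2.minAreaRect(p[m][:,:2].astype(np.float32)); print('base',r,np.median(p[m][:,2]))
        else:
            zt=np.percentile(p[:,2],99); m=(p[:,2]>zt-6)
            r=cv2.minAreaRect(p[m][:,:2].astype(np.float32)); print(k,zt,r,p[m].mean(0))
f=fs['top'];a=f['pixels'][260:370,340:450];b=f['pixels'][200:275,260:382]
cv2.imwrite('pics/c1.png',np.hstack([cv2.resize(a,(400,400),interpolation=2),cv2.resize(b,(400,400),interpolation=2)])[:,:,::-1])
E
```

```text
top bench z 0.9590690659277925
h 58.514788227509946 ((382.8337097167969, -130.780029296875), (55.71454620361328, 251.22142028808594), 28.900291442871094) [ 438.21166786 -230.10577076   73.48321886]
b1 58.73677060939079 ((412.11639404296875, -71.61833190917969), (51.852783203125, 176.20164489746094), 29.189443588256836) [ 443.7623567  -129.62092172   91.64946656]
b2 58.95549313057602 ((336.3481750488281, -129.3646240234375), (36.31403350830078, 242.16831970214844), 3.764688491821289) [ 342.65647009 -218.40572233   77.726888  ]
g 80.19911756648828 ((412.3703308105469, 122.55044555664062), (288.3694763183594, 41.06618118286133), 55.011749267578125) [481.10147559 221.51044367  86.54832852]
blk ((605.323974609375, -32.59339904785156), (199.7913055419922, 80.6557846069336), 86.71480560302734) 49.60203170451405
base ((608.4469604492188, -32.506195068359375), (277.9892883300781, 150.41986083984375), 86.67584991455078) 7.695507684073391
scene bench z 1.0892257112104744
h 61.00079630794374 ((902.320068359375, -140.1381072998047), (999.58447265625, 25.313554763793945), 11.525900840759277) [ 494.61447898 -224.02006315  110.94368786]
b1 60.33525567307051 ((910.348388671875, -82.86634063720703), (969.2932739257812, 44.38352584838867), 6.18947172164917) [ 499.68124409 -127.2866464   105.03432965]
b2 59.78496609004076 ((864.0889892578125, -156.6971435546875), (1079.4002685546875, 61.53680419921875), 7.8315348625183105) [ 399.39235174 -218.27750845   98.55595827]
g 81.61301296329592 ((932.094482421875, 98.64302062988281), (41.791046142578125, 972.2910766601562), 74.34317779541016) [505.39577037 218.21683703 100.10153683]
blk ((606.4248657226562, -31.590347290039062), (199.97706604003906, 85.06824493408203), 86.55509948730469) 50.47504376271365
base ((573.0074462890625, -33.73191833496094), (297.1756896972656, 208.30349731445312), 85.78177642822266) 7.268881844771329
```

View pics/c1.png

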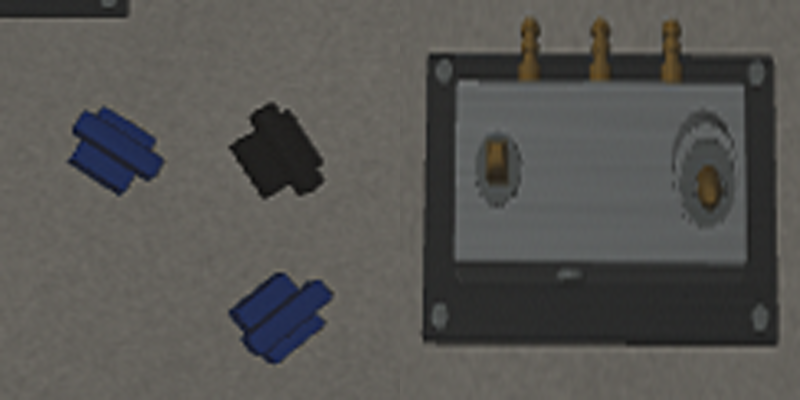

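The crop confirms it: in the left half the black handle is at about (278,150) and the two blue ones are at (118,150) and (282,318). The right half shows the spindle at (497,160) and the nipple at (708,187), which leans towards the robot. The next step is a clean measurement with outliers masked out.

```bash
python3 - <<'E'
from h import *
fs={n:dict(np.load(n+'.npz')) for n in('top','scene')}
regs={'top':dict(h=(398,283,435,320),b1=(350,282,392,322),b2=(398,330,436,366),g=(190,278,222,308),blk=(262,205,380,268),sp=(280,218,302,242),jar=(470,205,525,252)),
 'scene':dict(h=(212,204,238,238),b1=(250,205,276,238),b2=(218,180,244,210),g=(388,202,412,238),blk=(248,232,360,296),sp=(325,246,342,266),jar=(115,240,160,292))}
for n,f in fs.items():
    P=cloud(f); ok=(f['range_z']>0)&(P[...,2]<150)
    for k,(a,b,c,d) in regs[n].items():
        p=P[b:d,a:c][ok[b:d,a:c]]
        zr={'h':(52,62),'b1':(52,62),'b2':(52,62),'g':(66,84),'blk':(46,53),'sp':(62,82),'jar':(10,90)}[k]
        q=p[(p[:,2]>zr[0])&(p[:,2]<zr[1])]
        r=cv2.minAreaRect(q[:,:2].astype(np.float32))
        print(n,k,len(q),np.round(r[0],1),np.round(r[1],1),round(r[2],1),'z',np.percentile(q[:,2],[5,50,98]).round(1),q.mean(0).round(1))
        if k[0] in 'hb' and k!='blk':
            q=p[(p[:,2]>22)&(p[:,2]<62)]; r=cv2.minAreaRect(q[:,:2].astype(np.float32)); print('   all',len(q),np.round(r[0],1),np.round(r[1],1),round(r[2],1))
# PCA axis of bar from top-view pixels on plane z=56
E
```

```text
top h 165 [ 440.1 -234.5] [55.7 14.3] 28.9 z [52.8 55.6 59.1] [ 439.8 -234.3   55.7]
   all 379 [ 439.9 -234.1] [55.7 38.5] 27.1
top b1 160 [ 447.7 -134.1] [55.1 14. ] 54.3 z [53.3 55.5 58.8] [ 447.5 -134.1   55.6]
   all 366 [ 448.1 -134.2] [55.4 38.2] 54.6
top b2 179 [ 343.  -223.8] [14.  55.3] 33.0 z [53.2 55.7 59.3] [ 342.7 -223.2   55.8]
   all 406 [ 342.8 -223.7] [38.2 55.7] 35.3
top g 345 [482.5 224. ] [41.9 42.5] 49.4 z [72.4 75.9 80. ] [482.2 223.2  75.8]
top blk 2505 [605.1 -32.6] [199.8  80.2] 86.7 z [47.  49.7 52.6] [604.6 -26.6  49.6]
top sp 51 [609.4  37.4] [13.5 14.5] 87.8 z [65.3 72.4 78.9] [608.5  37.1  72.4]
top jar 1054 [ 589.1 -431.6] [64. 63.] 87.1 z [20.3 82.4 87.6] [ 585.6 -424.5   67.9]
scene h 92 [ 442.1 -232.8] [59.5 15.3] 28.8 z [53.2 56.3 61.2] [ 443.5 -232.7   56.6]
   all 244 [ 442.3 -233. ] [59.3 38. ] 29.5
scene b1 99 [ 449.5 -132.9] [58.2 16.5] 54.5 z [52.8 56.  59.9] [ 450.4 -132.7   56.1]
   all 276 [ 453.8 -134.9] [55.7 40. ] 76.6
scene b2 102 [ 370.5 -236.9] [ 37.8 106.5] 65.0 z [53.3 56.3 60.1] [ 353.7 -225.7   56.3]
   all 282 [ 370.2 -234.9] [ 43.5 105.7] 59.8
scene g 199 [483.5 225.4] [41.6 45.6] 37.9 z [69.  76.5 81.8] [486.8 223.7  76. ]
scene blk 1508 [607.1 -31.6] [199.7  84. ] 85.9 z [47.5 50.5 52.8] [612.2 -24.7  50.4]
scene sp 46 [610.4  37.6] [12.1 14.7] 85.1 z [63.2 73.7 80.3] [613.   37.4  72.5]
scene jar 1022 [ 596.6 -430.8] [64.8 64.5] 69.1 z [16.8 66.1 89. ] [ 605.8 -426.7   62.3]
```

```bash
cat >> h.py <<'E'
def go(tgt,rpy,n,s=None):
    """n equal rows (tool shift mm, tool rotvec) from the present pose to TCP tgt with rpy"""
    from bench import read_state
    s=s or read_state(); R0=Ro.from_euler('xyz',s['tool_rot']); R1=Ro.from_euler('xyz',rpy)
    w=(R0.inv()*R1).as_rotvec()/n
    A=sum((R0*Ro.from_rotvec(k*w)).as_matrix() for k in range(n))
    sh=np.linalg.solve(A,np.asarray(tgt)-s['ee_pos'])
    print('t',round(s['t'],2),'pos',s['ee_pos'].round(1),'rpy',s['tool_rot'].round(3),'F',s['wrist_force'].round(1),'gap',round(s['finger_gap'],3),'| n',n,'row',sh.round(2),w.round(4),'norm',np.linalg.norm(sh).round(1),np.degrees(np.linalg.norm(w)).round(1))
E
python3 -c "
from h import *
go([440.5,-234,125],[-1.5708,0,-2.637],12)"
```

```text
t 0.1 pos [ 225.1 -582.6  230.6] rpy [-1.572 -0.    -2.773] F [ 0.2  0.4 -0. ] gap 0.997 | n 12 row [-28.46   8.82 -18.9 ] [ 0.0001 -0.0113 -0.    ] norm 35.3 0.6
```

Emit:
{"name": "carry_out", "arguments": {"commands": [[[-28.5,8.8,-18.9,0,-0.0113,0],[-28.5,8.8,-18.9,0,-0.0113,0],[-28.5,8.8,-18.9,0,-0.0113,0],[-28.5,8.8,-18.9,0,-0.0113,0],[-28.5,8.8,-18.9,0,-0.0113,0],[-28.5,8.8,-18.9,0,-0.0113,0],[-28.5,8.8,-18.9,0,-0.0113,0],[-28.5,8.8,-18.9,0,-0.0113,0],[-28.5,8.8,-18.9,0,-0.0113,0],[-28.5,8.8,-18.9,0,-0.0113,0],[-28.5,8.8,-18.9,0,-0.0113,0],[-28.5,8.8,-18.9,0,-0.0113,0]]], "fingers": 1}}

```text
t: 1.1
ee_pos: [444.9, -224.8, 118.9]
tool_rot: [-1.569, -0.002, -2.641]
wrist_force: [0.8, -0.6, 0.7]
finger_gap: 1.0
```

```bash
python3 -c "
from h import *
go([440.5,-234,85],[-1.5708,0,-2.637],4)
from bench import *
f=grab_frame('wrist'); np.savez('w1.npz',**f); print({k:v for k,v in f.items() if k not in('pixels','range_z')})
cv2.imwrite('pics/w1.png',f['pixels'][:,:,::-1])"
```

```text
t 1.1 pos [ 444.9 -224.8  118.9] rpy [-1.569e+00 -2.000e-03 -2.641e+00] F [ 0.8 -0.6  0.7] gap 1.0 | n 4 row [2.05 8.48 1.48] [-0.0005 -0.0011  0.0005] norm 8.9 0.1
{'fx': 371.64829954431775, 'fy': 371.64829954431775, 'cx': 314.601893536517, 'cy': 235.59623855393224, 'tool_from_camera': array([[-1.51733914e-03,  9.44481580e-01,  3.28560867e-01,
        -8.47834422e+01],
       [-1.93833211e-04, -3.28561517e-01,  9.44482553e-01,
        -1.43853356e+02],
       [ 9.99998830e-01,  1.36941434e-03,  6.81611147e-04,
         2.86909364e-01],
       [ 0.00000000e+00,  0.00000000e+00,  0.00000000e+00,
         1.00000000e+00]])}
```

View pics/w1.png

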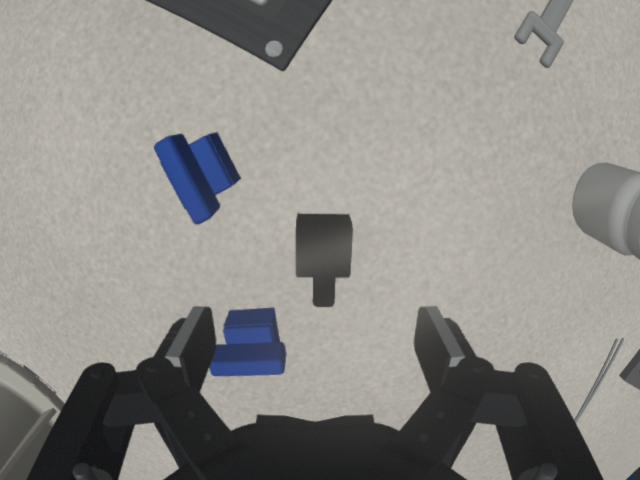

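The wrist view shows the black handle at (323,245), square to the tool. The blue ones at (198,180) and (250,342) are clear of the finger paths.

```bash
cat >> h.py <<'E'
def wcloud(f,pos,rpy):
    v,u=np.mgrid[:480,:640]; x=(u-f['cx'])/f['fx'];y=(v-f['cy'])/f['fy'];r=np.hypot(x,y)+1e-9
    d=np.stack([np.tan(r)*x/r,np.tan(r)*y/r,np.ones_like(r)],-1)
    T=f['tool_from_camera']; pt=(d*f['range_z'][...,None])@T[:3,:3].T+T[:3,3]
    return pt@Ro.from_euler('xyz',rpy).as_matrix().T+pos, pt
E
python3 - <<'E'
from h import *
from bench import read_state
f=dict(np.load('w1.npz')); s=read_state()
P,_=wcloud(f,s['ee_pos'],s['tool_rot'])
print('bench',np.median(P[150:200,350:450,2]))
m=(f['range_z']>0)&(P[...,2]>50)&(P[...,2]<62); m[:205]=0;m[310:]=0;m[:,:290]=0;m[:,360:]=0
q=P[m]; r=cv2.minAreaRect(q[:,:2].astype(np.float32)); print(len(q),r,np.median(q[:,2]))
m=(f['range_z']>0)&(P[...,2]>22)&(P[...,2]<62); m[:205]=0;m[310:]=0;m[:,:290]=0;m[:,360:]=0
q=P[m]; r=cv2.minAreaRect(q[:,:2].astype(np.float32)); print(len(q),r)
go([440.5,-234,80],[-1.5708,0,-2.637],4)
E
```

```text
bench -0.5241588404364848
1870 ((442.75189208984375, -229.07333374023438), (55.93878936767578, 14.137205123901367), 27.370389938354492) 55.30802928736989
3822 ((442.79522705078125, -229.131591796875), (55.810367584228516, 37.453121185302734), 28.30949592590332)
t 1.15 pos [ 446.1 -220.   117.3] rpy [-1.572e+00 -2.000e-03 -2.640e+00] F [ 1.3  3.7 -1.2] gap 1.003 | n 4 row [2.9  9.33 2.4 ] [ 0.0003 -0.0007  0.0004] norm 10.1 0.0
```

Emit:
{"name": "carry_out", "arguments": {"commands": [[[2.9,9,2.4,0,0,0],[2.9,9,2.4,0,0,0],[2.9,9,2.4,0,0,0],[2.9,9,2.4,0,0,0],[0,0,0,0,0,0],[0,0,0,0,0,0]]]}}

```text
t: 1.65
ee_pos: [438.7, -234.7, 76.0]
tool_rot: [-1.575, -0.004, -2.637]
wrist_force: [0.2, 0.4, -0.2]
finger_gap: 1.0
```

```bash
python3 -c "
from h import *
go([441,-234,33],[-1.5708,0,-2.644],6)"
```

```text
t 1.65 pos [ 438.7 -234.7   76. ] rpy [-1.575 -0.004 -2.637] F [ 0.2  0.4 -0.2] gap 1.0 | n 6 row [-0.42  7.17  0.1 ] [0.0007 0.0011 0.0006] norm 7.2 0.1
```

Emit:
{"name": "carry_out", "arguments": {"commands": [[[-0.4,7.2,0.1,0,0.001,0],[-0.4,7.2,0.1,0,0.001,0],[-0.4,7.2,0.1,0,0.001,0],[-0.4,7.2,0.1,0,0.001,0],[-0.4,7.2,0.1,0,0.001,0],[-0.4,4,0.1,0,0,0],[0,0,0,0,0,0],[0,0,0,0,0,0]]]}}

```text
t: 2.32
ee_pos: [440.4, -236.1, 31.8]
tool_rot: [-1.574, -0.004, -2.647]
wrist_force: [0.4, 0.2, 0.5]
finger_gap: 0.996
```

```bash
python3 -c "
from h import *
go([441,-234,33],[-1.5708,0,-2.644],2)"
```

```text
t 2.32 pos [ 440.4 -236.1   31.8] rpy [-1.574 -0.004 -2.647] F [0.4 0.2 0.5] gap 0.996 | n 2 row [-0.73 -0.62 -0.77] [ 0.0018 -0.0014  0.0018] norm 1.2 0.2
```

Emit:
{"name": "carry_out", "arguments": {"commands": [[[-0.7,-0.7,-0.8,0.002,0,0.002],[-0.7,-0.7,-0.8,0,0,0],[0,0,0,0,0,0],[0,0,0,0,0,0],[0,0,0,0,0,0],[0,0,0,0,0,0],[0,0,0,0,0,0],[0,0,0,0,0,0],[0,0,0,0,0,0],[0,0,0,0,0,0]]], "fingers": -1}}

```text
t: 3.15
ee_pos: [441.8, -233.8, 34.6]
tool_rot: [-1.57, -0.0, -2.646]
wrist_force: [-0.7, 0.7, -1.1]
finger_gap: 0.146
```

```bash
python3 -c "
from h import *
go([441,-234,150],[-1.5708,0,-2.644],8)"
```

```text
t 3.15 pos [ 441.8 -233.8   34.6] rpy [-1.57  -0.    -2.646] F [-0.7  0.7 -1.1] gap 0.146 | n 8 row [  0.1  -14.42  -0.02] [-0.0001 -0.0003  0.    ] norm 14.4 0.0
```

Emit:
{"name": "carry_out", "arguments": {"commands": [[[0,-10,0,0,0,0],[0,-20,0,0,0,0],[0,-20,0,0,0,0],[0,-20,0,0,0,0],[0,-20,0,0,0,0],[0,-10,0,0,0,0],[0,0,0,0,0,0]]]}}

```text
t: 3.73
ee_pos: [440.2, -233.1, 141.2]
tool_rot: [-1.574, -0.002, -2.646]
wrist_force: [-0.3, -0.5, -1.1]
finger_gap: 0.152
```

```bash
python3 -c "
from h import *
go([609,37.4,160],[-1.5708,0,-2.644-0.556],12)"
```

```text
t 3.73 pos [ 440.2 -233.1  141.2] rpy [-1.574e+00 -2.000e-03 -2.646e+00] F [-0.3 -0.5 -1.1] gap 0.152 | n 12 row [-19.29  -1.57 -18.76] [0.0002 0.0461 0.0003] norm 27.0 2.6
```

Emit:
{"name": "carry_out", "arguments": {"commands": [[[-19,-1.6,-18.5,0,0.046,0],[-19,-1.6,-18.5,0,0.046,0],[-19,-1.6,-18.5,0,0.046,0],[-19,-1.6,-18.5,0,0.046,0],[-19,-1.6,-18.5,0,0.046,0],[-19,-1.6,-18.5,0,0.046,0],[-19,-1.6,-18.5,0,0.046,0],[-19,-1.6,-18.5,0,0.046,0],[-19,-1.6,-18.5,0,0.046,0],[-19,-1.6,-18.5,0,0.046,0],[-19,-1.6,-18.5,0,0.046,0],[-10,-1,-10,0,0.02,0]]]}}

```text
t: 4.73
ee_pos: [600.9, 33.4, 158.0]
tool_rot: [-1.57, -0.007, 3.08]
wrist_force: [-0.5, -1.4, -0.8]
finger_gap: 0.147
```

```bash
python3 -c "
from h import *
go([609,37.4,115],[-1.5708,0,-3.199],4)"
```

```text
t 4.73 pos [600.9  33.4 158. ] rpy [-1.57  -0.007  3.08 ] F [-0.5 -1.4 -0.8] gap 0.147 | n 4 row [-2.   10.74 -1.13] [-0.0001 -0.0011  0.0019] norm 11.0 0.1
```

Emit:
{"name": "carry_out", "arguments": {"commands": [[[0,7,0,0,0,0],[-1,8,0,0,0,0],[-1,8,0,0,0,0],[-1,5,0,0,0,0],[0,0,0,0,0,0],[0,0,0,0,0,0],[0,0,0,0,0,0]]]}}

```text
t: 5.32
ee_pos: [601.0, 32.7, 123.7]
tool_rot: [-1.569, -0.014, 3.082]
wrist_force: [-0.3, 0.6, -0.5]
finger_gap: 0.151
```

```bash
python3 -c "
from h import *
from bench import *
go([609,37.4,125],[-1.5708,0,-3.199],3)
s=read_state()
f=grab_frame('wrist'); np.savez('w2.npz',**f,pos=s['ee_pos'],rpy=s['tool_rot'])
g=grab_frame('top'); np.savez('t2.npz',**g); k=grab_frame('scene');np.savez('s2.npz',**k)
cv2.imwrite('pics/p4.png',np.hstack([cv2.resize(f['pixels'],(400,300)),cv2.resize(g['pixels'][195:285,240:360],(400,300),interpolation=2)])[:,:,::-1])
"
```

```text
t 5.32 pos [601.   32.7 123.7] rpy [-1.569 -0.014  3.082] F [-0.3  0.6 -0.5] gap 0.151 | n 3 row [-2.57 -0.46 -1.71] [-0.0005 -0.0007  0.0046] norm 3.1 0.3
```

View pics/p4.png

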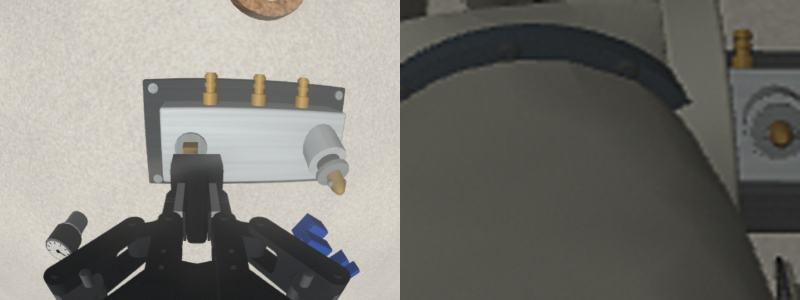

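The wrist half (left) shows the handle held at (197,175), with the seat and spindle at (190,147) just ahead of it and to its left, and the nipple at (325,165). The arm blocks the top view. I'll measure from the wrist and scene depth.

```bash
python3 - <<'E'
from h import *
f=dict(np.load('w2.npz')); pos,rpy=f['pos'],f['rpy']
P,pt=wcloud(f,pos,rpy); ok=(f['range_z']>0); I=f['pixels'].astype(int)
v,u=np.mgrid[:480,:640]
m=ok&(abs(P[...,2]-50)<2.5)&(u>225)&(u<560)&(v>160)&(v<300)
r=cv2.minAreaRect(P[m][:,:2].astype(np.float32)); print('block wrist',r,np.median(P[m][:,2]))
# brass spindle pixels
hsv=cv2.cvtColor(f['pixels'],cv2.COLOR_RGB2HSV)
m=ok&(hsv[...,1]>90)&(hsv[...,0]>8)&(hsv[...,0]<28)&(v>215)&(v<260)&(u>270)&(u<330)
q=P[m]; print('spindle',len(q),q.min(0).round(1),q.max(0).round(1),q.mean(0).round(1))
# handle in tool frame
m=ok&(u>255)&(u<370)&(v>240)&(v<330)&(P[...,2]>70)
q=pt[m]; 
for y0 in range(-30,46,5):
    k=q[(q[:,1]>=y0)&(q[:,1]<y0+5)]
    if len(k)>5: print(y0,len(k),'x',np.percentile(k[:,0],[2,50,98]).round(1),'z',np.percentile(k[:,2],[2,98]).round(1))
s=dict(np.load('s2.npz')); Q=cloud(s); ok=s['range_z']>0
p=proj(s,[601,33,110]); print('proj',p)
a,b=int(p[0]),int(p[1])
q=Q[b-30:b+30,a-25:a+25][ok[b-30:b+30,a-25:a+25]]; col=s['pixels'][b-30:b+30,a-25:a+25][ok[b-30:b+30,a-25:a+25]]
k=q[(q[:,2]>78)&(q[:,2]<112)&(q[:,0]>560)&(q[:,0]<650)]; print('handle scene',len(k),np.percentile(k,[2,50,98],0).round(1))
m=ok&(abs(Q[...,2]-50)<2.5); m[:232]=0;m[296:]=0;m[:,:248]=0;m[:,360:]=0
print('block scene',cv2.minAreaRect(Q[m][:,:2].astype(np.float32)))
E
```

```text
block wrist ((606.6179809570312, -31.927749633789062), (199.8571014404297, 80.23686981201172), 86.25480651855469) 51.16917474422314
spindle 97 [612.9  34.4  70.1] [617.7  43.6  77.3] [616.2  39.9  73.4]
-30 384 x [-11.8 -10.9  -6.8] z [-18.6  19.7]
-25 2380 x [-26.4 -13.8  -4.8] z [-16.9  17.8]
-20 626 x [-27.2 -11.2  -6.5] z [-18.8  19.8]
-15 553 x [-27.3 -11.   -6.6] z [-18.5  19.3]
-10 353 x [-27.1 -11.5  -6.6] z [-16.8  17.9]
-5 171 x [-27.4 -26.7 -10.9] z [-6.4  9.3]
0 1300 x [-17.9 -11.8  -1.8] z [-17.9  18.6]
5 278 x [-18.4 -17.7  -6.2] z [-18.4  19.2]
10 199 x [-18.2 -17.8 -17.2] z [-18.   19.1]
15 220 x [-18.5 -17.9 -17.3] z [-17.9  18.6]
20 221 x [-18.4 -17.9 -17.5] z [-17.9  18.3]
25 328 x [-18.5 -17.8 -17.4] z [-18.1  18.5]
30 153 x [-18.4 -18.  -17.3] z [-17.5  18.2]
45 100 x [-15.2 -14.3 -12.9] z [-10.9   0.1]
proj [330.50254494 240.86412073]
handle scene 93 [[613.6  14.1  89.3]
 [617.5  32.7 101.6]
 [620.6  49.4 111.2]]
block scene ((606.3095703125, -31.68885040283203), (199.48809814453125, 82.55887603759766), 86.74250030517578)
```

```bash
python3 -c "
from h import *
go([611.5,38,118],[-1.5708,0,3.082],3)"
```

```text
t 5.47 pos [601.7  33.1 124.4] rpy [-1.57  -0.012  3.082] F [ 0.3  0.2 -0.2] gap 0.146 | n 3 row [-3.19  2.1  -1.84] [-0.0004  0.0001  0.0041] norm 4.2 0.2
```

Emit:
{"name": "carry_out", "arguments": {"commands": [[[-3.2,2,-1.8,0,0,0.004],[-3.2,2,-1.8,0,0,0.004],[-3.2,2,-1.8,0,0,0.004],[0,0,0,0,0,0],[0,0,0,0,0,0]]]}}

```text
t: 5.88
ee_pos: [613.6, 38.4, 119.0]
tool_rot: [-1.57, 0.004, 3.082]
wrist_force: [-0.8, 0.0, -1.7]
finger_gap: 0.147
```

```bash
python3 - <<'E'
from h import *
from bench import *
s=read_state()
f=grab_frame('wrist'); np.savez('w3.npz',**f,pos=s['ee_pos'],rpy=s['tool_rot'])
go([611.5,38,118],[-1.5708,0,3.082],1,s)
P,pt=wcloud(f,s['ee_pos'],s['tool_rot']); v,u=np.mgrid[:480,:640];ok=f['range_z']>0
m=ok&(abs(P[...,2]-50)<2.5)&(u>225)&(u<560)&(v>140)&(v<320)
print('block wrist',cv2.minAreaRect(P[m][:,:2].astype(np.float32)),np.median(P[m][:,2]))
cv2.imwrite('pics/p5.png',f['pixels'][120:420,160:560,::-1])
E
```

```text
t 5.88 pos [613.6  38.4 119. ] rpy [-1.57   0.004  3.082] F [-0.8  0.  -1.7] gap 0.147 | n 1 row [2.12 1.03 0.48] [-0.0009  0.0001 -0.0039] norm 2.4 0.2
block wrist ((606.6732177734375, -32.16120147705078), (199.89805603027344, 79.7034912109375), 86.52198791503906) 51.18345673941285
```

Emit:
{"name": "carry_out", "arguments": {"commands": [[[2,1,0.4,0,0,-0.004],[0,0,0,0,0,0],[0,0,0,0,0,0]]]}}

```text
t: 6.18
ee_pos: [611.3, 38.2, 117.9]
tool_rot: [-1.57, -0.001, 3.082]
wrist_force: [-0.9, 0.1, -1.0]
finger_gap: 0.15
```

```bash
python3 -c "
from h import *
go([611.5,38,105],[-1.5708,0,3.082],4)"
```

```text
t 6.18 pos [611.3  38.2 117.9] rpy [-1.570e+00 -1.000e-03  3.082e+00] F [-0.9  0.1 -1. ] gap 0.15 | n 4 row [-0.06  3.23  0.03] [-0.0002  0.0001  0.0002] norm 3.2 0.0
```

Emit:
{"name": "carry_out", "arguments": {"commands": [[[0,3,0,0,0,0],[0,3,0,0,0,0],[0,3,0,0,0,0],[0,3,0,0,0,0],[0,3,0,0,0,0],[0,1,0,0,0,0]]]}}

```text
t: 6.68
ee_pos: [611.1, 38.0, 100.4]
tool_rot: [-1.57, -0.001, 3.082]
wrist_force: [0.3, 0.3, -0.7]
finger_gap: 0.15
```

Emit:
{"name": "carry_out", "arguments": {"commands": [[[0,2.5,0,0,0,0],[0,2.5,0,0,0,0],[0,2.5,0,0,0,0],[0,2,0,0,0,0],[0,0,0,0,0,0],[0,0,0,0,0,0]]]}}

```text
t: 7.18
ee_pos: [610.7, 38.0, 89.0]
tool_rot: [-1.57, -0.002, 3.082]
wrist_force: [-0.4, 0.2, -0.3]
finger_gap: 0.151
```

Emit:
{"name": "carry_out", "arguments": {"commands": [[[0,1,0,0,0,0],[0,1.5,0,0,0,0],[0,1.5,0,0,0,0],[0,1,0,0,0,0]]]}}

```text
t: 7.52
ee_pos: [610.9, 38.0, 88.5]
tool_rot: [-1.57, -0.002, 3.082]
wrist_force: [-1.5, 0.1, 2.4]
finger_gap: 0.151
```

The handle meets resistance at TCP 88.5 mm. That puts the underside at about 54 mm, which is the seat height. I'll push a little more, then release.

Emit:
{"name": "carry_out", "arguments": {"commands": [[[0,2.5,0,0,0,0],[0,2.5,0,0,0,0]]]}}

```text
t: 7.68
ee_pos: [611.1, 38.0, 88.4]
tool_rot: [-1.57, -0.001, 3.082]
wrist_force: [-9.9, -0.8, 26.9]
finger_gap: 0.147
```

Emit:
{"name": "carry_out", "arguments": {"commands": [[[0,0,0,0,0,0],[0,0,0,0,0,0],[0,0,0,0,0,0],[0,0,0,0,0,0],[0,0,0,0,0,0],[0,0,0,0,0,0]]], "fingers": 1}}

```text
t: 8.18
ee_pos: [612.4, 38.1, 90.5]
tool_rot: [-1.57, 0.002, 3.082]
wrist_force: [-0.0, 0.5, -0.3]
finger_gap: 0.974
```

Emit:
{"name": "carry_out", "arguments": {"commands": [[[0,-10,0,0,0,0],[0,-25,0,0,0,0],[0,-35,0,0,0,0],[0,-35,0,0,0,0],[0,-20,0,0,0,0],[0,0,0,0,0,0]]]}}

```text
t: 8.68
ee_pos: [610.1, 38.1, 220.4]
tool_rot: [-1.569, -0.004, 3.082]
wrist_force: [0.4, -0.3, 0.6]
finger_gap: 0.995
```

```bash
python3 - <<'E'
from h import *
from bench import *
s=read_state()
f=grab_frame('wrist'); np.savez('w4.npz',**f,pos=s['ee_pos'],rpy=s['tool_rot']); k=grab_frame('scene');np.savez('s4.npz',**k)
go([482.5,224,140],[-1.5708,0,3.08],12)
P,pt=wcloud(f,s['ee_pos'],s['tool_rot']); v,u=np.mgrid[:480,:640];ok=f['range_z']>0
m=ok&(np.hypot(P[...,0]-611,P[...,1]-38)<35)&(P[...,2]>90)&(P[...,2]<120)
q=P[m];print('handle top',len(q),np.median(q[:,2]),cv2.minAreaRect(q[:,:2].astype(np.float32)))
m=ok&(np.hypot(P[...,0]-482,P[...,1]-224)<35)&(P[...,2]>70)&(P[...,2]<84)
q=P[m];print('gauge',len(q),np.median(q[:,2]),cv2.minEnclosingCircle(q[:,:2].astype(np.float32)))
cv2.imwrite('pics/p5.png',np.hstack([cv2.resize(f['pixels'],(440,330)),cv2.resize(k['pixels'][225:300,240:340],(360,330),interpolation=2)])[:,:,::-1])
E
```

```text
t 8.78 pos [608.7  38.  216.8] rpy [-1.569 -0.008  3.082] F [-0.3 -0.4 -0.4] gap 0.996 | n 12 row [ 11.4    6.44 -14.84] [-0.0002  0.0002  0.0007] norm 19.8 0.0
handle top 1457 110.92970984909695 ((611.1563110351562, 37.74008560180664), (13.731555938720703, 54.89690399169922), 86.35372161865234)
gauge 932 77.51740825808044 ((484.0608215332031, 224.0762176513672), 22.72733497619629)
```

View pics/p5.png

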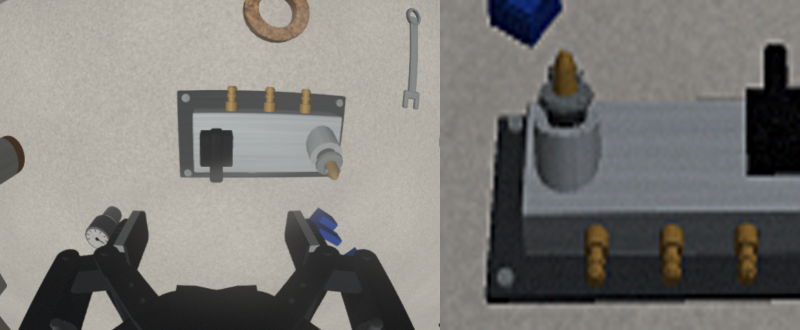

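The handle is seated and released: it sits upright on the seat in both halves, and its top reads about 110 mm against the 110 expected. The nipple's collar and stem are visible at (330,162) in the wrist half. I'll locate the collar next.

```bash
cat > nip.py <<'E'
from h import *
yaw=-0.06; Rb=Ro.from_euler('z',yaw).as_matrix()
n=Rb@[-np.sin(.45),0,np.cos(.45)]; ex=Rb@[np.cos(.45),0,np.sin(.45)]; ey=Rb@[0,1,0]
def nip(P,ok,pix,lab):
    c0=np.array([602.5,-102,50])
    hsv=cv2.cvtColor(pix,cv2.COLOR_RGB2HSV); br=(hsv[...,1]>90)&(hsv[...,0]>5)&(hsv[...,0]<30)
    near=ok&(np.linalg.norm(P-c0-n*45,axis=-1)<65)&(P[...,2]>56)
    q=P[near&br]-c0; print(lab,'stem',len(q),'ex',np.percentile(q@ex,[2,50,98]).round(1),'ey',np.percentile(q@ey,[2,50,98]).round(1),'n',np.percentile(q@n,[2,50,98]).round(1))
    q=P[near&~br]-c0; h,e=np.histogram(q@n,np.arange(0,90,2)); print(' n hist',[(int(a),int(b)) for a,b in zip(e,h) if b>3])
    for lo in range(20,80,4):
        k=q[(q@n>=lo)&(q@n<lo+4)]
        if len(k)>8: print('  n',lo,len(k),'ex',np.percentile(k@ex,[3,97]).round(1),'ey',np.percentile(k@ey,[3,97]).round(1))
E
python3 - <<'E'
from nip import *
for w in ('w3','w4'):
    f=dict(np.load(w+'.npz')); P,_=wcloud(f,f['pos'],f['rpy']); nip(P,f['range_z']>0,f['pixels'],w)
f=dict(np.load('s4.npz')); nip(cloud(f),f['range_z']>0,f['pixels'],'scene')
E
```

```text
w3 stem 596 ex [ 0.9  7.5 10.6] ey [-2.5  3.3  7.5] n [42.9 55.  63.2]
 n hist [(0, 106), (2, 121), (4, 136), (6, 143), (8, 156), (10, 151), (12, 155), (14, 148), (16, 165), (18, 158), (20, 177), (22, 200), (24, 853), (26, 97), (28, 106), (30, 95), (32, 23), (34, 28), (36, 157), (38, 150), (40, 775), (42, 57), (44, 18), (46, 13), (48, 27), (50, 44), (52, 55), (54, 19), (56, 11), (58, 10), (60, 7), (62, 16)]
  n 20 377 ex [-5.1 24.1] ey [-11.9  21.7]
  n 24 950 ex [-12.5  23. ] ey [-16.8  20.1]
  n 28 201 ex [-0.2 15.8] ey [-5.6 12.9]
  n 32 51 ex [-2.  19.5] ey [-4.1 16.8]
  n 36 307 ex [-2.8 20.2] ey [-9.5 17.7]
  n 40 832 ex [-11.5  19.3] ey [-14.5  16.9]
  n 44 31 ex [ 1.  10.6] ey [-5.5  8.9]
  n 48 71 ex [ 0.9 10. ] ey [-9.4 11.4]
  n 52 74 ex [-1.9  9.6] ey [-9.  10.8]
  n 56 21 ex [-2.   8.7] ey [-6.   5.6]
  n 60 23 ex [-1.   6.3] ey [-3.9  4.2]
w4 stem 9 ex [4.2 5.9 6.8] ey [0.7 2.  3.3] n [60.4 61.3 62.5]
 n hist [(0, 50), (2, 59), (4, 66), (6, 70), (8, 68), (10, 77), (12, 77), (14, 80), (16, 75), (18, 77), (20, 82), (22, 124), (24, 490), (26, 57), (28, 43), (30, 19), (34, 
[... 406 characters left out ...]
 61 ex [ 2.4 10.7] ey [-4.1  7.4]
  n 48 75 ex [ 3.4 10.7] ey [-8.6 10.3]
  n 52 109 ex [ 0.4 10.7] ey [-8.7 10.1]
  n 56 97 ex [-1.1  9.7] ey [-6.3  6.9]
  n 60 80 ex [-0.4  7.6] ey [-4.3  4.4]
scene stem 55 ex [ 1.9  6.9 10.4] ey [-4.8  0.9  7.4] n [42.3 53.3 64.9]
 n hist [(0, 13), (2, 12), (4, 15), (6, 14), (8, 12), (10, 12), (12, 12), (14, 16), (16, 15), (18, 12), (20, 16), (22, 21), (24, 38), (26, 21), (28, 11), (30, 5), (32, 5), (36, 9), (38, 8), (40, 36), (42, 18), (52, 4)]
  n 20 37 ex [-12.   25.5] ey [-19.4  20.8]
  n 24 59 ex [-6.6 24.6] ey [-18.7  19.1]
  n 28 16 ex [ 5.9 14.4] ey [-10.   10.5]
  n 36 17 ex [ 8.1 21.3] ey [-11.5  16.7]
  n 40 54 ex [-11.8  20.4] ey [-15.9  16.1]
```

```bash
python3 - <<'E'
from nip import *
from scipy.optimize import least_squares as LS
c0=np.array([602.5,-102,50])
for w in ('w2','w3','w4'):
    f=dict(np.load(w+'.npz')); P,_=wcloud(f,f['pos'],f['rpy']); q=P[f['range_z']>0]-c0
    a=np.c_[q@ex,q@ey,q@n]
    st=a[(a[:,2]>45)&(a[:,2]<55)&(np.hypot(a[:,0]-2,a[:,1]-1)<12)]
    r=LS(lambda p:np.hypot(st[:,0]-p[0],st[:,1]-p[1])-8,[2,1],loss='soft_l1').x
    fc=a[(a[:,2]>39)&(a[:,2]<43.5)&(np.hypot(a[:,0]-2,a[:,1]-1)<24)]
    top=fc[np.hypot(fc[:,0]-2,fc[:,1]-1)>10]
    s=a[(a[:,2]>36)&(a[:,2]<39.5)&(np.hypot(a[:,0]-2,a[:,1]-1)<24)&(np.hypot(a[:,0]-2,a[:,1]-1)>13)]
    r2=LS(lambda p:np.hypot(s[:,0]-p[0],s[:,1]-p[1])-18,[2,1],loss='soft_l1').x
    cc=cv2.minEnclosingCircle(top[:,:2].astype(np.float32)) if len(top)>5 else None
    # plane normal of the face
    A=np.c_[top[:,:2],np.ones(len(top))]; pl=np.linalg.lstsq(A,top[:,2],rcond=None)[0]
    print(w,'stem',len(st),r.round(2),'side',len(s),r2.round(2),'face n',np.median(top[:,2]).round(2),cc,'tilt',pl.round(3))
E
```

```text
w2 stem 411 [2.   0.25] side 251 [ 2.04 -0.52] face n 41.09 ((2.9431021213531494, 0.0034529692493379116), 18.6104793548584) tilt [-1.8000e-02 -1.6000e-02  4.1181e+01]
w3 stem 392 [1.98 0.29] side 263 [ 2.07 -0.45] face n 41.14 ((2.678891181945801, 0.6726322174072266), 18.889616012573242) tilt [-2.1000e-02 -1.6000e-02  4.1214e+01]
w4 stem 192 [2.22 0.05] side 130 [ 1.9  -0.39] face n 41.19 ((3.1559338569641113, 0.607042670249939), 18.325489044189453) tilt [-1.2000e-02 -9.0000e-03  4.1215e+01]
```

Emit:
{"name": "carry_out", "arguments": {"commands": [[[11.5,6.4,-15,0,0,0],[11.5,6.4,-15,0,0,0],[11.5,6.4,-15,0,0,0],[11.5,6.4,-15,0,0,0],[11.5,6.4,-15,0,0,0],[11.5,6.4,-15,0,0,0],[11.5,6.4,-15,0,0,0],[11.5,6.4,-15,0,0,0],[11.5,6.4,-15,0,0,0],[11.5,6.4,-15,0,0,0],[10,6,-13,0,0,0],[0,0,0,0,0,0]]]}}

```text
t: 9.78
ee_pos: [475.1, 209.8, 127.1]
tool_rot: [-1.558, -0.035, 3.078]
wrist_force: [0.6, -0.2, -0.7]
finger_gap: 1.001
```

```bash
python3 -c "
from h import *
go([483.3,224,100],[-1.5708,0,3.082],4)"
```

```text
t 9.78 pos [475.1 209.8 127.1] rpy [-1.558 -0.035  3.078] F [ 0.6 -0.2 -0.7] gap 1.001 | n 4 row [-1.97  6.7  -3.73] [-0.0032 -0.0009  0.0088] norm 7.9 0.5
```

Emit:
{"name": "carry_out", "arguments": {"commands": [[[-2,5,-3.7,-0.003,0,0.009],[-2,5,-3.7,-0.003,0,0.009],[-2,5,-3.7,-0.003,0,0.009],[-2,5,-3.7,-0.003,0,0.009],[0,0,0,0,0,0],[0,0,0,0,0,0]]]}}

```text
t: 10.28
ee_pos: [483.7, 222.8, 101.6]
tool_rot: [-1.568, 0.001, 3.078]
wrist_force: [0.2, 0.5, -0.9]
finger_gap: 0.998
```

```bash
python3 -c "
from h import *
from bench import *
s=read_state();f=grab_frame('wrist');P,pt=wcloud(f,s['ee_pos'],s['tool_rot']);ok=f['range_z']>0
m=ok&(np.hypot(P[...,0]-483,P[...,1]-224)<32)&(P[...,2]>70)&(P[...,2]<84)
q=P[m];print('gauge',len(q),np.median(q[:,2]),cv2.minEnclosingCircle(q[:,:2].astype(np.float32)))
go([483.3,224,100],[-1.5708,0,3.082],2)"
```

```text
gauge 5328 77.61809813119203 ((483.6728210449219, 224.57568359375), 22.188098907470703)
t 10.33 pos [483.7 222.8 101.7] rpy [-1.568e+00  1.000e-03  3.078e+00] F [ 0.1 -0.4  0.6] gap 1.0 | n 2 row [ 0.26  0.83 -0.59] [-0.0013 -0.0018 -0.0003] norm 1.0 0.1
```

Gauge centre confirmed at (483.7, 224.5). Descending.

Emit:
{"name": "carry_out", "arguments": {"commands": [[[0,8,-0.8,-0.001,-0.002,0],[0,10,-0.8,0,0,0],[0,10,0,0,0,0],[0,10,0,0,0,0],[0,10,0,0,0,0],[0,8,0,0,0,0],[0,4,0,0,0,0],[0,0,0,0,0,0],[0,0,0,0,0,0]]]}}

```text
t: 11.08
ee_pos: [483.9, 223.5, 34.5]
tool_rot: [-1.569, -0.0, 3.079]
wrist_force: [0.1, -0.4, -0.2]
finger_gap: 0.997
```

```bash
python3 -c "
from h import *
go([483.7,224.5,37.5],[-1.5708,0,3.082],2)"
```

```text
t 11.08 pos [483.9 223.5  34.5] rpy [-1.569 -0.     3.079] F [ 0.1 -0.4 -0.2] gap 0.997 | n 2 row [ 0.16 -1.5  -0.51] [-0.001  -0.0013  0.0002] norm 1.6 0.1
```

Emit:
{"name": "carry_out", "arguments": {"commands": [[[0.1,-1.3,-0.5,0,0,0],[0.1,-1.3,-0.5,0,0,0],[0,0,0,0,0,0],[0,0,0,0,0,0],[0,0,0,0,0,0],[0,0,0,0,0,0],[0,0,0,0,0,0],[0,0,0,0,0,0]]], "fingers": -1}}

```text
t: 11.75
ee_pos: [484.6, 225.1, 39.1]
tool_rot: [-1.57, 0.002, 3.08]
wrist_force: [0.6, -0.2, -3.1]
finger_gap: 0.5
```

```bash
python3 -c "
from h import *
go([483.7,224.5,160],[-1.5708,0,3.082],6)"
```

```text
t 11.75 pos [484.6 225.1  39.1] rpy [-1.57e+00  2.00e-03  3.08e+00] F [ 0.6 -0.2 -3.1] gap 0.5 | n 6 row [  0.12 -20.15   0.12] [-0.0001 -0.0004 -0.0003] norm 20.2 0.0
```

Emit:
{"name": "carry_out", "arguments": {"commands": [[[0,-10,0,0,0,0],[0,-20,0,0,0,0],[0,-30,0,0,0,0],[0,-30,0,0,0,0],[0,-30,0,0,0,0],[0,-15,0,0,0,0],[0,0,0,0,0,0]]]}}

```text
t: 12.33
ee_pos: [482.0, 224.0, 181.3]
tool_rot: [-1.567, -0.003, 3.079]
wrist_force: [-0.2, 0.4, -1.7]
finger_gap: 0.499
```

```bash
cat >> nip.py <<'E'
C=np.array([602.5,-102,50])+1.9*ex+0.2*ey+40.5*n
RT=np.c_[np.cross(-n,-ey),-n,-ey]; RPY=Ro.from_matrix(RT).as_euler('xyz')
E
python3 -c "
from nip import *
print(C,RPY,RT)
T=C+n*(39+50); print(T)
go(T,RPY,12)"
```

```text
[ 586.63535903 -100.8466171    87.29454216] [-1.57079633  0.45        3.08159265] [[-0.89882678  0.43418283 -0.05996401]
 [ 0.05399442 -0.02608228 -0.99820054]
 [-0.43496553 -0.9004471  -0.        ]]
[547.99308708 -98.52529453 167.43433427]
t 12.33 pos [482.  224.  181.3] rpy [-1.567e+00 -3.000e-03  3.079e+00] F [-0.2  0.4 -1.7] gap 0.499 | n 12 row [-6.8   2.65 26.49] [-0.0003 -0.0001  0.0378] norm 27.5 2.2
```

Emit:
{"name": "carry_out", "arguments": {"commands": [[[-6.8,2.5,26.5,0,0,0.038],[-6.8,2.5,26.5,0,0,0.038],[-6.8,2.5,26.5,0,0,0.038],[-6.8,2.5,26.5,0,0,0.038],[-6.8,2.5,26.5,0,0,0.038],[-6.8,2.5,26.5,0,0,0.038],[-6.8,2.5,26.5,0,0,0.038],[-6.8,2.5,26.5,0,0,0.038],[-6.8,2.5,26.5,0,0,0.038],[-6.8,2.5,26.5,0,0,0.038],[-5,2,20,0,0,0.03],[0,0,0,0,0,0]]]}}

```text
t: 13.33
ee_pos: [536.9, -75.8, 163.8]
tool_rot: [-1.565, 0.42, 3.086]
wrist_force: [-0.3, 0.2, -2.0]
finger_gap: 0.503
```

```bash
python3 -c "
from nip import *
go(C+n*89,RPY,4)"
```

```text
t 13.33 pos [536.9 -75.8 163.8] rpy [-1.565  0.42   3.086] F [-0.3  0.2 -2. ] gap 0.503 | n 4 row [-3.19  0.48  5.52] [-0.0011  0.001   0.0075] norm 6.4 0.4
```

Emit:
{"name": "carry_out", "arguments": {"commands": [[[-3.2,0.5,5.5,-0.001,0.001,0.0075],[-3.2,0.5,5.5,-0.001,0.001,0.0075],[-3.2,0.5,5.5,-0.001,0.001,0.0075],[-2,0.5,3,-0.001,0.001,0.0075],[0,0,0,0,0,0],[0,0,0,0,0,0]]]}}

```text
t: 13.83
ee_pos: [542.0, -96.5, 161.7]
tool_rot: [-1.574, 0.439, 3.076]
wrist_force: [-0.8, -0.1, -1.8]
finger_gap: 0.507
```

```bash
python3 - <<'E'
from nip import *
from bench import *
s=read_state(); go(C+n*89,RPY,2,s)
f=grab_frame('wrist'); np.savez('w5.npz',**f,pos=s['ee_pos'],rpy=s['tool_rot']); k=grab_frame('scene');np.savez('s5.npz',**k);g=grab_frame('top');np.savez('t5.npz',**g)
cv2.imwrite('pics/p6.png',np.hstack([cv2.resize(f['pixels'],(420,315)),cv2.resize(k['pixels'][215:295,240:336],(378,315),interpolation=2)])[:,:,::-1])
E
```

```text
t 13.83 pos [542.  -96.5 161.7] rpy [-1.574  0.439  3.076] F [-0.8 -0.1 -1.8] gap 0.507 | n 2 row [-4.01 -1.27  0.8 ] [ 0.0001 -0.0026  0.0054] norm 4.3 0.3
```

View pics/p6.png

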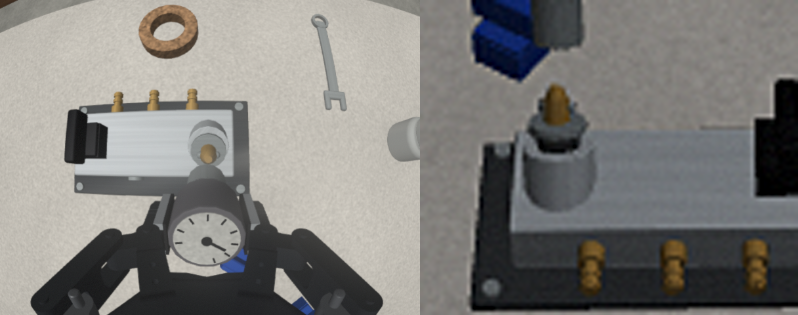

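The wrist half shows the gauge held straight, with its dial at (207,240) and the stem tip at (208,155) just ahead of the nose. Next I'll measure the gauge's offset in the tool frame and refit the nipple.

```bash
python3 - <<'E'
from nip import *
from scipy.optimize import least_squares as LS
f=dict(np.load('w5.npz')); P,pt=wcloud(f,f['pos'],f['rpy']); ok=f['range_z']>0
v,u=np.mgrid[:480,:640]
m=ok&(np.hypot(u-315,v-363)<62)&(pt[...,1]<-25)&(pt[...,1]>-50)
q=pt[m]; print('dial y',np.percentile(q[:,1],[5,50,95]).round(1),cv2.minEnclosingCircle(q[:,[0,2]].astype(np.float32)))
A=np.c_[q[:,[0,2]],np.ones(len(q))]; print('dial tilt',np.linalg.lstsq(A,q[:,1],rcond=None)[0].round(3))
m=ok&(u>270)&(u<360)&(v>240)&(v<330)&(pt[...,1]>-5)&(pt[...,1]<45)&(np.hypot(pt[...,0],pt[...,2])<24)
q=pt[m]
for y0 in range(-5,45,5):
    k=q[(q[:,1]>=y0)&(q[:,1]<y0+5)]
    if len(k)>20: print(y0,len(k),'xmin',np.percentile(k[:,0],[1,3]).round(1),'z',np.percentile(k[:,2],[1,99]).round(1))
print('ymax',np.percentile(q[:,1],99.5))
c0=np.array([602.5,-102,50]); a=P[ok]-c0; a=np.c_[a@ex,a@ey,a@n]
st=a[(a[:,2]>45)&(a[:,2]<55)&(np.hypot(a[:,0]-2,a[:,1])<12)]
print('stem',len(st),LS(lambda p:np.hypot(st[:,0]-p[0],st[:,1]-p[1])-8,[2,1],loss='soft_l1').x)
fc=a[(a[:,2]>39)&(a[:,2]<44)&(np.hypot(a[:,0]-2,a[:,1])<22)&(np.hypot(a[:,0]-2,a[:,1])>10)]
print('face',len(fc),np.median(fc[:,2]), cv2.minEnclosingCircle(fc[:,:2].astype(np.float32)), 'tip n',np.percentile(a[(np.hypot(a[:,0]-2,a[:,1])<5)&(a[:,2]<70)&(a[:,2]>50)][:,2],98))
E
```

```text
dial y [-40.2 -39.1 -33.5] ((0.9170218110084534, 0.3531535565853119), 23.43785858154297)
dial tilt [-7.5000e-02  4.0000e-03 -3.8809e+01]
-5 55 xmin [-21.4 -21.4] z [-17.  18.]
5 22 xmin [-17.2 -17.1] z [-7.3  8.4]
10 135 xmin [-15.5 -15.2] z [-11.1  11.3]
15 222 xmin [-15.4 -15.3] z [-13.   12.5]
20 208 xmin [-15.1 -15.1] z [-13.5  13.9]
25 220 xmin [-15.4 -15.2] z [-14.6  14.6]
30 193 xmin [-15.2 -15.2] z [-14.2  14.5]
35 47 xmin [-14.9 -14.9] z [-14.7  14. ]
ymax 36.89714181611615
stem 214 [1.93801603 0.02735644]
face 1251 41.32482821604112 ((2.3407559394836426, -0.11454056948423386), 18.03385353088379) tip n 64.21234702311313
```

```bash
cat >> nip.py <<'E'
C=np.array([602.5,-102,50])+2.0*ex+0.05*ey+41.0*n
def tcp(h): return C+n*(37.5+h)-0.4*RT[:,0]-0.2*RT[:,2]
def off():
    from bench import read_state
    s=read_state(); d=RT.T@(s['ee_pos']-tcp(0)); print('h',-d[1].round(2),'lat x,z',d[[0,2]].round(2),'F tool',(RT.T@s['wrist_force']).round(1))
E
python3 -c "
from nip import *
off(); go(tcp(30),RPY,4)"
```

```text
h 48.71 lat x,z [ 8.11 -1.74] F tool [ 1.   1.9 -0. ]
t 13.98 pos [542.3 -96.4 162.1] rpy [-1.573  0.44   3.077] F [-0.1  0.1 -2.2] gap 0.497 | n 4 row [-2.06  4.66  0.43] [ 0.0001 -0.0011  0.0025] norm 5.1 0.2
```

Emit:
{"name": "carry_out", "arguments": {"commands": [[[-2.1,4,0.4,0,-0.001,0.0025],[-2.1,4,0.4,0,-0.001,0.0025],[-2.1,4,0.4,0,-0.001,0.0025],[-2.1,3,0.4,0,-0.001,0.0025],[0,0,0,0,0,0],[0,0,0,0,0,0]]]}}

```text
t: 14.48
ee_pos: [558.0, -98.0, 150.9]
tool_rot: [-1.571, 0.451, 3.083]
wrist_force: [0.2, -0.3, -1.5]
finger_gap: 0.499
```

```bash
python3 -c "
from nip import *
off(); go(tcp(25),RPY,2)"
```

```text
h 31.8 lat x,z [-1.28 -1.12] F tool [0.4 1.4 0.3]
t 14.48 pos [558.  -98.  150.9] rpy [-1.571  0.451  3.083] F [ 0.2 -0.3 -1.5] gap 0.499 | n 2 row [0.64 3.4  0.56] [ 0.0005  0.0007 -0.0005] norm 3.5 0.1
```

Emit:
{"name": "carry_out", "arguments": {"commands": [[[0.6,3,0.6,0,0,0],[0.6,3,0.5,0,0,0],[0,0,0,0,0,0],[0,0,0,0,0,0]]]}}

```text
t: 14.82
ee_pos: [559.5, -99.3, 144.2]
tool_rot: [-1.571, 0.45, 3.083]
wrist_force: [0.7, -0.3, -2.7]
finger_gap: 0.506
```

```bash
python3 -c "
from nip import *
off(); go(tcp(14),RPY,4)"
```

```text
h 25.03 lat x,z [0.25 0.11] F tool [0.6 2.7 0.3]
t 14.82 pos [559.5 -99.3 144.2] rpy [-1.571  0.45   3.083] F [ 0.7 -0.3 -2.7] gap 0.506 | n 4 row [-0.06  2.76 -0.02] [ 0.0003  0.0003 -0.0001] norm 2.8 0.0
```

Aligned to within 0.3 mm. Inserting along the axis.

Emit:
{"name": "carry_out", "arguments": {"commands": [[[-0.1,2.7,0,0,0,0],[-0.1,2.7,0,0,0,0],[0,2.7,0,0,0,0],[0,2.7,0,0,0,0],[0,0,0,0,0,0],[0,0,0,0,0,0]]]}}

```text
t: 15.32
ee_pos: [564.8, -99.7, 133.5]
tool_rot: [-1.571, 0.451, 3.083]
wrist_force: [-0.6, -0.3, -1.9]
finger_gap: 0.502
```

```bash
python3 -c "
from nip import *
off(); go(tcp(2),RPY,4)"
```

```text
h 13.13 lat x,z [0.03 0.2 ] F tool [1.4 1.4 0.4]
t 15.32 pos [564.8 -99.7 133.5] rpy [-1.571  0.451  3.083] F [-0.6 -0.3 -1.9] gap 0.502 | n 4 row [-0.01  2.78 -0.05] [ 0.0002  0.0003 -0.0002] norm 2.8 0.0
```

Emit:
{"name": "carry_out", "arguments": {"commands": [[[0,2.7,0,0,0,0],[0,2.7,0,0,0,0],[0,2.7,0,0,0,0],[0,1.5,0,0,0,0],[0,0,0,0,0,0]]]}}

```text
t: 15.73
ee_pos: [569.6, -99.9, 124.1]
tool_rot: [-1.571, 0.451, 3.083]
wrist_force: [-0.5, 0.8, -3.1]
finger_gap: 0.498
```

```bash
python3 -c "
from nip import *
off(); go(tcp(0),RPY,2)"
```

```text
h 2.57 lat x,z [-0.1   0.15] F tool [ 1.9  2.5 -0.7]
t 15.73 pos [569.6 -99.9 124.1] rpy [-1.571  0.451  3.083] F [-0.5  0.8 -3.1] gap 0.498 | n 2 row [ 0.05  1.29 -0.08] [ 0.0005  0.0006 -0.0004] norm 1.3 0.0
```

Emit:
{"name": "carry_out", "arguments": {"commands": [[[0,1.5,0,0,0,0],[0,2,0,0,0,0],[0,2,0,0,0,0],[0,2,0,0,0,0]]]}}

```text
t: 16.07
ee_pos: [572.6, -100.1, 118.1]
tool_rot: [-1.571, 0.451, 3.083]
wrist_force: [-6.6, 0.2, 7.2]
finger_gap: 0.503
```

```bash
python3 -c "
from nip import *
off(); go(tcp(0),RPY,2)"
```

```text
h -4.14 lat x,z [-0.26  0.17] F tool [ 2.9 -9.4  0.2]
t 16.07 pos [ 572.6 -100.1  118.1] rpy [-1.571  0.451  3.083] F [-6.6  0.2  7.2] gap 0.503 | n 2 row [ 0.13 -2.07 -0.09] [ 0.0005  0.0007 -0.0007] norm 2.1 0.1
```

Emit:
{"name": "carry_out", "arguments": {"commands": [[[0.1,2,0,0,0,0],[0.1,2,0,0,0,0],[0,2,0,0,0,0],[0,2,0,0,0,0]]]}}

```text
t: 16.4
ee_pos: [574.9, -100.2, 114.4]
tool_rot: [-1.571, 0.454, 3.084]
wrist_force: [-40.8, 0.7, 59.5]
finger_gap: 0.501
```

```bash
python3 -c "
from nip import *
off(); go(tcp(-8),RPY,2)"
```

```text
h -8.46 lat x,z [-0.73  0.13] F tool [ 10.8 -71.3   1.8]
t 16.4 pos [ 574.9 -100.2  114.4] rpy [-1.571  0.454  3.084] F [-40.8   0.7  59.5] gap 0.501 | n 2 row [ 0.36 -0.23 -0.07] [ 0.0008  0.0009 -0.002 ] norm 0.4 0.1
```

Emit:
{"name": "carry_out", "arguments": {"commands": [[[0.4,0.8,0,0,0,0],[0.2,0.8,0,0,0,0],[0.1,0.8,0,0,0,0]]]}}

```text
t: 16.65
ee_pos: [574.1, -100.2, 114.8]
tool_rot: [-1.572, 0.456, 3.084]
wrist_force: [-5.9, 0.2, 8.0]
finger_gap: 0.499
```

```bash
python3 -c "
from nip import *
off(); go(tcp(-8),RPY,2)"
```

```text
h -7.81 lat x,z [-0.15  0.2 ] F tool [ 1.8 -9.7  0.1]
t 16.65 pos [ 574.1 -100.2  114.8] rpy [-1.572  0.456  3.084] F [-5.9  0.2  8. ] gap 0.499 | n 2 row [ 0.07  0.1  -0.1 ] [ 0.0009  0.001  -0.0029] norm 0.2 0.2
```

Emit:
{"name": "carry_out", "arguments": {"commands": [[[0,1.3,0,0,0,-0.003],[0,1.2,0,0,0,-0.002],[0,1.2,0,0,0,0],[0,1.2,0,0,0,0]]]}}

```text
t: 16.98
ee_pos: [574.5, -100.3, 114.7]
tool_rot: [-1.572, 0.453, 3.084]
wrist_force: [-15.8, 1.1, 21.9]
finger_gap: 0.498
```

```bash
python3 - <<'E'
from nip import *
from bench import *
off(); go(tcp(-8),RPY,2)
s=read_state(); f=grab_frame('wrist'); k=grab_frame('scene'); off(); 
np.savez('w6.npz',**f,pos=s['ee_pos'],rpy=s['tool_rot'])
cv2.imwrite('pics/p7.png',np.hstack([cv2.resize(f['pixels'][120:420,120:520],(420,315)),cv2.resize(k['pixels'][215:295,240:336],(378,315),interpolation=2)])[:,:,::-1])
E
```

```text
h -8.08 lat x,z [-0.46  0.21] F tool [  4.7 -26.5  -0.1]
t 16.98 pos [ 574.5 -100.3  114.7] rpy [-1.572  0.453  3.084] F [-15.8   1.1  21.9] gap 0.498 | n 2 row [ 0.23 -0.04 -0.11] [ 0.0012  0.0012 -0.0016] norm 0.3 0.1
h -8.1 lat x,z [-0.44  0.19] F tool [  5.2 -26.9   1.1]
```

View pics/p7.png

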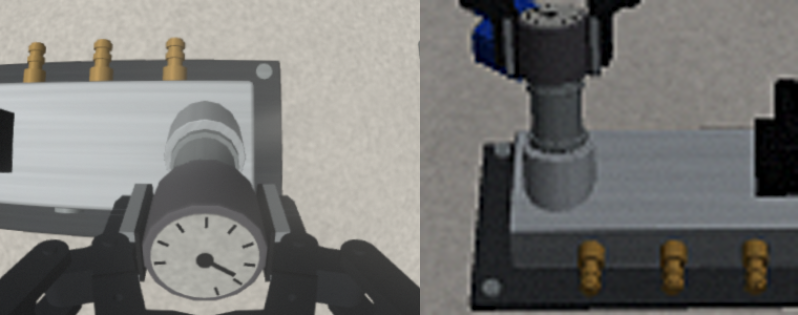

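The gauge rim sits on the collar, and the gap under the collar that showed before is closed. The handle is still seated at the right. The 8.1 mm of travel and a steady 27 N (spring at most 14 N) show the collar is on its stop. Handing in.

```bash
python3 -c "
from nip import *
from bench import *
off(); print(finish_job()); off(); print(read_state()['t'])"
```

```text
h -8.1 lat x,z [-0.44  0.19] F tool [  5.2 -26.9   1.1]
the job is handed in; nothing more can be done
None
the job is handed in; nothing more can be done
```

The valve block is ready for the leak test. The handle is seated on the spindle and released, and the gauge is snapped onto the nipple and still held pressed down. I handed the job in after about 17 s of robot time (limit 51 s); it reports no verdict.

- **Handle:** I chose the black one and left the two blue look-alikes alone. It went onto the spindle with almost no force and met the seat with its underside at about 54 mm. After release its top read 110.9 mm against 110 expected, square to the block.
- **Gauge:** I pushed it along the tilted axis to about 8.1 mm of collar travel, where it met a hard stop. It was holding a steady 27 N just before hand-in, above the spring's 14 N maximum. The last picture shows the rim on the collar and the gap under the collar closed.

**Checks that disagreed or fell short:**
- **Camera agreement:** the cameras differed by about 1–2 mm, within the stated calibration.
- **Force peak:** the first push onto the stop reached about 72 N at the wrist, below the 120 N limit. I then eased it back.
- **Residual side offset:** the gauge ended about 0.4 mm off the axis, with about 5 N of sideways force.
- **After hand-in:** I could not read the state again, so the final second is unconfirmed.

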